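# Nest the parts cups in their cradle and shut the keeper

## Robot

A 6-joint arm with a two-finger parallel gripper is mounted at the origin on the work surface. World frame = base frame: x ahead of the robot, y to its left, z up, the work surface at z = 0. Lengths are in mm, angles in rad, forces in N, time in s.
With the tool pointing down it reaches from about 350 to 775 mm from the base axis. Payload 7.3 kg.
Tool frame: the origin (TCP) lies at the centre of the arm's flange, where the gripper is bolted on; the fingertips stand 178 mm ahead of it and the grasp point (between the pads) lies 159 mm ahead of it; z points along the fingers, y is the line along which they close (so a half turn about z gives the same grasp; the last joint's range is limited). The gripper opens to 92 mm and grips with 3 to 60 N. Pads are 19 mm wide; open, the fingers measure 130 mm over their backs; the gripper's body (75 mm by 190 mm) begins 47 mm behind the grasp point.
Start: joints at [-1.489, 0.342, 1.524, -0, 1.275, -0.146], TCP at [118.583, -511.435, 404.741] pointing down, gripper open.
Joint ranges: [-2.53, 2.53], [-0.77, 2.02], [0.04, 2.7], [-1, 4.14], [0.28, 2.66], [-3.11, 3.11]. Speed limits (rad/s): [2.57, 2.57, 3.14, 3.14, 3.14, 3.14].

## Interface

Orientations are given as [roll, pitch, yaw] about the fixed x, y, z axes, in that order (R = Rz(yaw) Ry(pitch) Rx(roll)).
In Python, from plant import * gives the robot as it stands. The module is installed in compiled form; this text tells all that it offers.
- The arm moves only by the shell command python3 -m inch 'ROWS'. ROWS is JSON, a list of rows, each a list of 5 numbers: the shift along the tool's x, y, z in m, then the turn about the tool's z in rad, then the opening, from 0 (shut) to 1 (fully open). In form: [[tx, ty, tz, spin, claw], ...]. A call has 1 to 8 rows; each row is the pose to reach, as a shift and turn from the pose commanded when the call began, along the tool's axes at that moment; what a row does not reach only later rows make up. A row lasts 1/12 s, in which the tool goes at most 41.7 mm and 7.16 degrees, less where a joint would pass 70% of its speed; a pose out of reach is approached as far as the arm can. A call with a gripper value outside its range is refused whole. The fingers move at their own pace and stop on an object; the grip force is fixed at half the most. Time passes only in rows, so rows that repeat a pose let the fingers close. It gives the time, the measured TCP pose, the force, the opening and the grip force at its end, in the units of the state.
- get_obs(): the state, without advancing time (a new reading comes with each control period).
- capture(name): name is "scene" or "side" or "wrist"; returns a dict with "color" (420x560x3 uint8, red, green, blue), "intrinsics" (3x3 intrinsics, pixels), "pose" (4x4, takes a point from camera to world coordinates). Camera axes: x right, y down, z forward; pixel columns grow to the right and rows downward; lengths in mm; the calibration is good to about 2 mm. A picture is of the moment at which its call begins. There is no depth.
- close_job(): hands the job in; it is judged then, once.
Trained networks look in a picture, given as the dict that the camera call returned (one of the last four; its "shot" number tells which), for a name from the list of things; names that differ only in an ending like _2 or _b are one class to them, and where a whole thing is asked for, a point or a joint stands for the part that bears it (a point fixed in the world has none). Each returns a list of dicts, best first, with "conf" (0 to 1); they miss things now and then, are a little off and sometimes report something else, mostly with a low value. They report only what shows in the picture. A call takes as long as a camera call. They do not tell look-alikes from the thing itself.
- look_for(picture, target): "rect" ([centre column, centre row, width, height] in pixels, round what is visible of it).
- trace(picture, target): "pixels" (420x560 bool, what is visible of it) and "rect" ([centre column, centre row, width, height] in pixels, round what is visible of it).
- tip_of(picture, target): "centre" ([column, row] in pixels: a listed point, or the origin of a listed thing).
The state is a dict: "time": time; "joint_positions": joint angles; "dq": joint speeds; "tau": joint torques, N m; "tool_pos": TCP position; "tcp_rot": TCP orientation; "contact_force": force on the tool from outside, world axes, zero at the start; "moment": the same for the moment, N m; "grip_width": finger opening in mm; "finger_force": force on a finger pad.
Only numpy, scipy, OpenCV 4.12 (cv2) and the standard library are available. Lean on these libraries where they do the work, as an engineer would, in place of code of your own. Each camera call takes 0.05 s, during which the arm holds its last target. There are 200 camera calls.

## Task

Put the two empty parts cups away in the orange cradle: bring the standing cup down onto its side on the runners and slide it fully home over the foot of the lying cup, so that the two are nested together and up against the end stop. Then swing the steel keeper bar fully across behind the nested cups. Leave the other things on the bench where they are.

Things in the scene. Friction and masses are not known exactly. Their poses are not given: they have to be found in the camera images.
- cradle: Orange board cradle fixed to the bench, 350 x 170 mm, base board top at z = 12 mm. Origin: on the bench under the middle of the channel; x runs along the channel (centre line y = 0) from the loading pad to the end stop, z up. Side boards along the runners: x -60 to 165 mm, inner faces at y = -42 and +42 mm, top at z = 40 mm.
- pad_top (a point): Middle of the flat loading pad's top (cradle x = -112, y = 0, z = 22 mm); the pad spans x -165 to -60, y -50 to 50 mm.
- runners (a point): Midway between the two runners, at the height of their tops (cradle x = 52, y = 0, z = 22 mm). They run along x from -60 to 165 mm, 8 mm wide, inner edges at y = -15 and +15 mm; a lying cup rests on those inner edges, its axis about 42 mm (foot) to 54 mm (mouth) above the bench.
- stop_face (a point): Middle of the end stop's face that looks down the channel (cradle x = 165, y = 0, z = 53 mm); the stop is 100 mm wide, its top at z = 102 mm.
- standing_cup: Grey hollow tapered plastic cup, about 110 g, standing mouth up on the loading pad. Origin: centre of the foot's underside; z from foot to mouth. 90 mm tall, rim 70 mm outside, wall 2.5 mm, 51 mm at 14 mm above the foot, foot bevelled to 36 mm. Thick closed foot: inner floor at z = 36 mm. Fully nested, the lying cup's foot touches this floor (origins 36 mm apart, pair 126 mm long).
- standing_cup_mouth (a point): Centre of the mouth of the standing cup (90 mm from its origin).
- lying_cup: The same kind of cup, lying on the runners of the cradle with its mouth towards the end stop (0 to 20 mm from it) and its foot towards the loading pad; the same origin and axes; its z axis rises about 8 degrees towards the mouth.
- lying_cup_mouth (a point): Centre of the mouth of the lying cup (90 mm from its origin).
- keeper (a joint): Angle of the steel keeper bar about its upright pivot: 0 = shut, straight across the channel (bar along cradle +y, middle line at x = 27 mm, just behind the nested pair); grows as it swings open towards the loading pad; 1.57 = parallel to the channel, beside the pad; stops at 0 and 2.2. Stays where it is left (stiff pivot, about 0.04 N m).
- keeper_pivot (a point): Axis of the keeper's pivot, at the middle of the bar's height (cradle x = 27, y = -66, z = 50 mm). The bar is 112 mm long from here, 12 mm thick and 12 mm high (z = 44 to 56 mm).
- keeper_tip (a point): Point on the keeper bar, 108 mm from the pivot, at mid height.
- screwdriver: Green-handled screwdriver, 190 mm, lying on the bench: leave alone.
- flux_bottle: White plastic bottle, 50 mm diameter, 110 mm tall: leave alone.
- circuit_board: Green circuit board, 120 x 80 mm with low components: leave alone.
- screw_bin: Blue open bin, 110 x 90 x 50 mm: leave alone.
Not all that is in view belongs to the job. What is shaped like the standing_cup but green is not meant.

How it is judged (in metres and radians):
On the way:
1. the standing cup is nested fully home over the foot of the lying cup (z of standing_cup in the frame of lying_cup between -0.041 and -0.031 m and x of standing_cup in the frame of lying_cup between -0.01 and 0.01 m and y of standing_cup in the frame of lying_cup between -0.01 and 0.01 m and angle between the z axis of standing_cup and the z axis of lying_cup, either way round below 0.14 rad), for 0.2 s.
At the end, for the whole second after the job is handed in: Cups nested: origins 31 to 41 mm apart along the axis, within 10 mm of concentric (x and y), axes within 0.14 rad; both in the channel (20 mm from its centre line, z below 70 mm); leading mouth centre at most 15 mm from the stop; keeper below 0.12 rad; cups still (below 0.02 m/s) (all of step 1 and x of lying_cup_mouth in the frame of cradle above 0.15 m and y of lying_cup in the frame of cradle between -0.02 and 0.02 m and y of standing_cup in the frame of cradle between -0.02 and 0.02 m and z of standing_cup in the frame of cradle below 0.07 m and value of joint keeper below 0.12 rad and linear speed of each of standing_cup, lying_cup below 0.02 m/s); the robot touches nothing.
It fails at once if a bystander (screwdriver, bottle, circuit board, bin) was moved more than 30 mm (distance of any of screwdriver, flux_bottle, circuit_board, screw_bin from where it was at the start of the episode above 0.03 m).
It also fails if it takes over 58 s, if anything falls off the work surface, if the arm or the gripper's body presses on something with over 40 N, if the wrist force passes 120 N, or if a joint passes its speed limit or range.

## Working session

There is one attempt and no reset: what is moved stays moved. The work goes in short steps, Python scripts to look and compute and a shell command to move; the robot and the scene stay as the last step left them, time stands still between calls to the robot, and variables do not carry over. Pictures are saved under pics/ and viewed, at most 11 in all, crops included, and the job is handed in when it is done.

```bash
mkdir -p pics; cat > h.py <<'E'
from plant import *
import numpy as np, cv2
def px2ray(p,c):
    K=np.array(c["intrinsics"]);T=np.array(c["pose"])
    d=T[:3,:3]@np.linalg.solve(K,[p[0],p[1],1.]);return T[:3,3],d/np.linalg.norm(d)
def onz(p,c,z):
    o,d=px2ray(p,c);return o+d*(z-o[2])/d[2]
def tri(obs):
    A=np.zeros((3,3));b=np.zeros(3)
    for p,c in obs:
        o,d=px2ray(p,c);M=np.eye(3)-np.outer(d,d);A+=M;b+=M@o
    x=np.linalg.solve(A,b)
    return x,[np.linalg.norm((np.eye(3)-np.outer(px2ray(p,c)[1],px2ray(p,c)[1]))@(x-px2ray(p,c)[0])) for p,c in obs]
E
python3 - <<'E'
from h import *
np.set_printoptions(precision=1,suppress=True)
cs={n:capture(n) for n in("scene","side")}
cv2.imwrite("pics/a.png",np.hstack([cs[n]["color"][:,:,::-1] for n in cs])[:, :] if 0 else cs["scene"]["color"][:,:,::-1])
cv2.imwrite("pics/b.png",cs["side"]["color"][:,:,::-1])
for t in "cradle pad_top runners stop_face standing_cup standing_cup_mouth lying_cup lying_cup_mouth keeper_pivot keeper_tip".split():
    for n in cs: print(t,n,[(np.array(r["centre"]),round(r["conf"],2)) for r in tip_of(cs[n],t)[:3]])
print(get_obs()["tcp_rot"],get_obs()["tool_pos"], get_obs()["time"])
for n in cs: print(n,cs[n]["pose"])
E
```

```text
cradle scene [(array([288.9, 227.3]), 0.86)]
cradle side [(array([285. , 247.5]), 0.57), (array([310.5, 225.4]), 0.28)]
pad_top scene [(array([265.3, 211.2]), 0.92)]
pad_top side [(array([311., 229.]), 0.59)]
runners scene [(array([306.8, 229.3]), 0.93)]
runners side [(array([263.6, 249.5]), 0.68)]
stop_face scene [(array([342.6, 238.7]), 0.68)]
stop_face side [(array([227.5, 256.7]), 0.76), (array([310.2, 226.1]), 0.62), (array([267. , 242.1]), 0.35)]
standing_cup scene [(array([311.4, 205.8]), 0.8), (array([268.1, 213.5]), 0.57)]
standing_cup side [(array([306. , 229.9]), 0.85), (array([332.8, 270.8]), 0.83), (array([264.4, 250. ]), 0.15)]
standing_cup_mouth scene [(array([315.6, 180.8]), 0.88), (array([270. , 187.3]), 0.67)]
standing_cup_mouth side [(array([305. , 197.8]), 0.78), (array([282.6, 209.3]), 0.6), (array([336.9, 235.1]), 0.57)]
lying_cup scene [(array([306.5, 229.7]), 0.6), (array([415.3, 264. ]), 0.57), (array([388.7, 303.1]), 0.43)]
lying_cup side []
lying_cup_mouth scene [(array([331.8, 236.1]), 0.86)]
lying_cup_mouth side [(array([238.4, 251.7]), 0.77)]
keeper_pivot scene [(array([289.8, 231.5]), 0.77)]
keeper_pivot side [(array([257.6, 227.3]), 0.59)]
keeper_tip scene [(array([255.6, 217.8]), 0.71)]
keeper_tip side [(array([282.8, 206.7]), 0.79)]
[3.1 0.  0.2] [ 118.6 -511.4  404.8] 1.1
scene [[  -0.6    0.5   -0.7 1347. ]
 [   0.8    0.3   -0.5  547.4]
 [  -0.    -0.8   -0.6  736.6]
 [   0.     0.     0.     1. ]]
side [[  -0.7   -0.3    0.6 -158.4]
 [  -0.7    0.4   -0.6  751.1]
 [  -0.    -0.9   -0.5  696.1]
 [   0.     0.     0.     1. ]]
```

View pics/a.png

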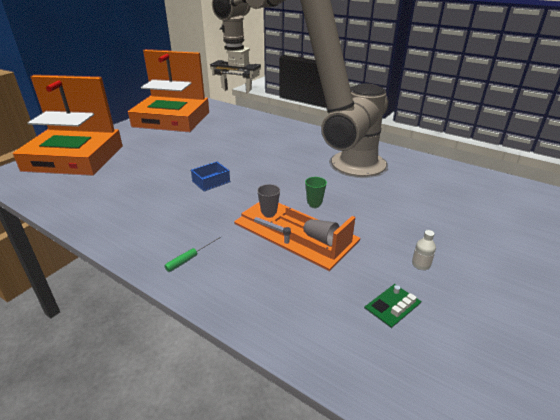

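View pics/b.png

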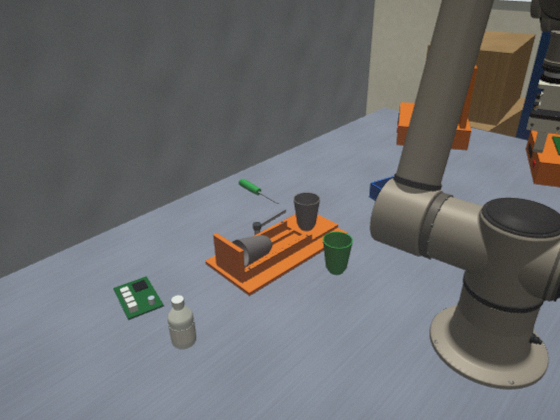

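Scene view: there are two standing cups, a grey one at (269,200) on the orange loading pad and a green one at (315,192) on the bench. In the side view they are at (306,212) and (337,253). The grey one on the pad fits the description. The lying cup is at (320,231), the stop at (345,237), and the keeper lies open from (287,234) to (255,218).

```bash
cat > m.py <<'E'
from h import *
np.set_printoptions(precision=1,suppress=True)
cs={n:capture(n) for n in("scene","side")}
S,D=cs["scene"],cs["side"]
P={}
def best(c,t,near=None):
    r=tip_of(c,t)
    r=[np.array(q["centre"]) for q in r]
    if near is not None: r=sorted(r,key=lambda p:np.linalg.norm(p-near))
    return r[0] if r else None
near={"standing_cup":((268,213),(306,230)),"standing_cup_mouth":((270,187),(305,198)),"cradle":((289,227),(285,247)),"stop_face":((342,239),(227,257)),
"pad_top":((265,211),(311,229)),"runners":((307,229),(264,250)),"lying_cup_mouth":((332,236),(238,252)),"keeper_pivot":((290,231),(258,227)),"keeper_tip":((256,218),(283,207))}
for t,(a,b) in near.items():
    p,q=best(S,t,a),best(D,t,b)
    if p is None or q is None: print(t,p,q);continue
    x,r=tri([(p,S),(q,D)]);P[t]=x;print(t,x,np.round(r,1))
# cradle fit (2D similarity-free rigid) from known points, with z
loc={"pad_top":(-112,0,22),"runners":(52,0,22),"stop_face":(165,0,53),"keeper_pivot":(27,-66,50),"cradle":(0,0,0)}
k=[t for t in loc if t in P]
A=np.array([loc[t] for t in k],float);B=np.array([P[t] for t in k])
a,b=A.mean(0),B.mean(0)
C=((A-a)[:,:2]).T@((B-b)[:,:2]);th=np.arctan2(C[0,1]-C[1,0],C[0,0]+C[1,1])
R=np.array([[np.cos(th),-np.sin(th),0],[np.sin(th),np.cos(th),0],[0,0,1]])
t0=b-R@a;print("cradle yaw",np.round(th,4),"t",t0,"z dev"); print(k);print(B-(A@R.T+t0))
np.save("cr.npy",np.r_[th,t0])
for t in P: print(t,"in cradle",R.T@(P[t]-[t0[0],t0[1],0]))
print(get_obs()["time"])
E
python3 m.py; python3 - <<'E'
from h import *
c=capture("scene");im=c["color"][160:280,210:370,::-1]
cv2.imwrite("pics/c.png",cv2.resize(im,None,fx=5,fy=5,interpolation=cv2.INTER_CUBIC))
E
```

```text
standing_cup [512.7 -66.6  21.6] [0.4 0.4]
standing_cup_mouth [515.6 -62.9 115.2] [3.9 3.9]
cradle [524.4  27.2   2.3] [5.1 5.1]
stop_face [540.7 201.5  57.6] [1.8 1.8]
pad_top [514.1 -82.1  19.4] [1.4 1.4]
runners [529.2  74.1  20.6] [2.3 2.3]
lying_cup_mouth [533.4 162.9  51.1] [7.4 7.4]
keeper_pivot [287.3 230.2] None
keeper_tip [605.1 -61.   53. ] [2.1 2.1]
cradle yaw 1.477 t [524.6  29.    0.7] z dev
['pad_top', 'runners', 'stop_face', 'cradle']
[[-0.1  0.4 -3.4]
 [-0.3 -6.7 -2.1]
 [ 0.6  8.2  3.9]
 [-0.2 -1.8  1.6]]
standing_cup in cradle [-96.3   2.9  21.6]
standing_cup_mouth in cradle [-92.3   0.4 115.2]
cradle in cradle [-1.8  0.   2.3]
stop_face in cradle [173.2   0.2  57.6]
pad_top in cradle [-111.6    0.1   19.4]
runners in cradle [45.3 -0.3 20.6]
lying_cup_mouth in cradle [134.1   3.8  51.1]
keeper_tip in cradle [-82.1 -88.5  53. ]
2.1
```

View pics/c.png

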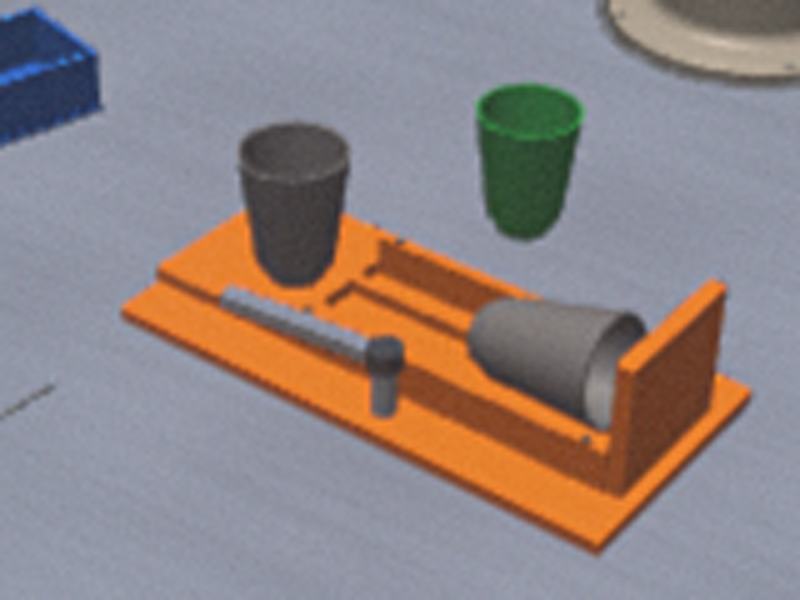

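The crop confirms it: the dark grey cup stands on the orange pad at about (295,205) in the crop and is the one meant. The green look-alike at (528,160) stands on the bare bench. The tool always points down, so I'll topple the cup mouth-first down the channel, push it by its foot to nest, then swing the keeper.

```bash
cat > go.py <<'E'
# go.py cx cy tipz : shift in tool axes to reach cradle (cx,cy), fingertip height tipz, tool x along cradle x
from h import *
import sys
from scipy.spatial.transform import Rotation as Ro
o=get_obs();th,tx,ty,_=np.load("cr.npy")
R=Ro.from_euler("xyz",o["tcp_rot"]).as_matrix();p=np.array(o["tool_pos"])
c,s=np.cos(th),np.sin(th)
q=p-[tx,ty,0]
print("now cradle",np.round([c*q[0]+s*q[1],-s*q[0]+c*q[1],p[2]-178],1),"rpy",np.round(o["tcp_rot"],3),"F",np.round(o["contact_force"],1),"t",o["time"],"w",o["grip_width"])
if len(sys.argv)>3:
    x,y,z=map(float,sys.argv[1:4])
    g=np.array([tx+c*x-s*y,ty+s*x+c*y,z+178])
    Rt=Ro.from_euler("xyz",[np.pi,0,th]).as_matrix()
    print("shift mm",np.round(R.T@(g-p),1),"spin",np.round((R.T@Rt and 0) if 0 else Ro.from_matrix(R.T@Rt).as_rotvec(),3))
E
python3 go.py -175 1 200
```

```text
now cradle [-576.1  353.6  226.8] rpy [3.141 0.    0.228] F [-0.3 -1.1  0.9] t 2.15 w 91.85368365508876
shift mm [ 461.3 -269.1   26.7] spin [ 0.     0.    -1.249]
```

```bash
python3 -m inch '[[0.461,-0.269,0.027,-1.249,0.3],[0.461,-0.269,0.027,-1.249,0.3],[0.461,-0.269,0.027,-1.249,0.3],[0.461,-0.269,0.027,-1.249,0.3],[0.461,-0.269,0.027,-1.249,0.3],[0.461,-0.269,0.027,-1.249,0.3],[0.461,-0.269,0.027,-1.249,0.3],[0.461,-0.269,0.027,-1.249,0.3]]'; python3 go.py -175 1 200
```

```text
time: 2.82
tool_pos: [361.9, -281.4, 388.1]
tcp_rot: [3.141, 0.0, 1.234]
contact_force: [0.7, -0.7, -0.1]
grip_width: 43.1
finger_force: 0.0
now cradle [-324.3  133.   210.1] rpy [3.141 0.    1.234] F [ 0.7 -0.7 -0.1] t 2.8167 w 43.142314650631626
shift mm [176.7  92.1  10.1] spin [ 0.001  0.001 -0.243]
```

```bash
python3 -m inch '[[0.177,0.092,0.01,-0.243,0.3],[0.177,0.092,0.01,-0.243,0.3],[0.177,0.092,0.01,-0.243,0.3],[0.177,0.092,0.01,-0.243,0.3],[0.177,0.092,0.01,-0.243,0.3],[0.177,0.092,0.01,-0.243,0.3],[0.177,0.092,0.01,-0.243,0.3],[0.177,0.092,0.01,-0.243,0.3]]'; python3 go.py -170 1 85; python3 - <<'E'
from h import *
np.set_printoptions(precision=1,suppress=True)
c=capture("wrist");cv2.imwrite("pics/w1.png",c["color"][:,:,::-1])
th,tx,ty,_=np.load("cr.npy");C,S=np.cos(th),np.sin(th)
for t,z in dict(pad_top=22,runners=22,stop_face=53,keeper_pivot=50,keeper_tip=50,standing_cup=22,standing_cup_mouth=112,lying_cup_mouth=54,lying_cup=42).items():
    for r in tip_of(c,t)[:2]:
        w=onz(r["centre"],c,z);q=w-[tx,ty,0];print(t,np.array(r["centre"]),round(r["conf"],2),w,"cradle",C*q[0]+S*q[1],-S*q[0]+C*q[1])
E
```

```text
time: 3.48
tool_pos: [506.7, -147.4, 377.7]
tcp_rot: [-3.141, 0.0, 1.471]
contact_force: [-0.7, 0.7, -0.6]
grip_width: 27.6
finger_force: 0.0
now cradle [-177.3    1.3  199.7] rpy [-3.141  0.     1.471] F [-0.7  0.7 -0.6] t 3.4833 w 27.646136953953867
shift mm [  7.4   0.4 114.7] spin [-0.001  0.    -0.006]
keeper_pivot [273.1  25.8] 0.54 [518.7  16.2  50. ] cradle -13.293431723837399 4.666915989171006
keeper_pivot [281.2 113.6] 0.43 [518.8 -59.2  50. ] cradle -88.35423055883942 -2.483039521824481
keeper_tip [359.7  97.4] 0.79 [595.3 -51.9  50. ] cradle -73.93397956232776 -77.94457255464626
keeper_tip [503.  161.3] 0.42 [ 739.9 -127.4   50. ] cradle -135.57703429303675 -228.93055767105116
standing_cup [280.  115.6] 0.82 [517.7 -60.5  22. ] cradle -89.75035867072296 -1.4291584252103133
standing_cup [125.  63.] 0.64 [365.9   5.5  22. ] cradle -38.2763624211086 155.85972245480536
standing_cup_mouth [279.9 112.1] 0.83 [517.3 -59.3 112. ] cradle -88.61560878951676 -0.9652490884865763
standing_cup_mouth [76.3 38.3] 0.78 [374.8   5.9 112. ] cradle -37.082396901682515 147.05594116101196
```

View pics/w1.png

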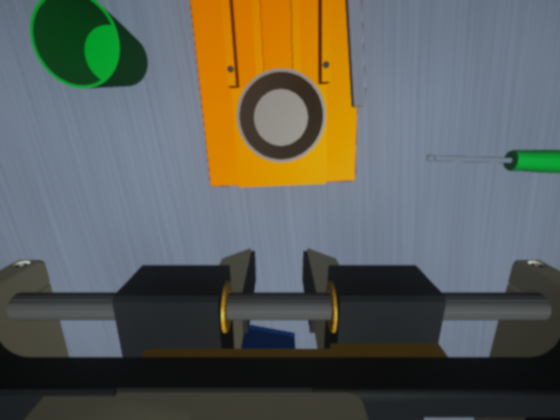

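The wrist view shows the grey cup's mouth centred at (280,115) and the board's rear corners at about (210,186) and (355,181). The keeper tip is at (358,100), the green cup is far left and the screwdriver is on the right. I'll check the cradle frame against the board's rear corners.

```bash
cat > m2.py <<'E'
from h import *
np.set_printoptions(precision=1,suppress=True)
c=capture("wrist");th,tx,ty,_=np.load("cr.npy");C,S=np.cos(th),np.sin(th)
cr=lambda w:(C*(w[0]-tx)+S*(w[1]-ty),-S*(w[0]-tx)+C*(w[1]-ty))
for p in [(210,186),(355,181)]: print(np.array(cr(onz(p,c,12))))
for p in [(238,186),(327,183)]: print("pad?",np.array(cr(onz(p,c,22))))
im=c["color"].astype(int);m=(im[:,:,0]>150)&(im[:,:,2]<110)&(im[:,:,0]>im[:,:,1]+50)
for r in (20,60,100,140,170):
    x=np.where(m[r,:400])[0];print(r,x[0],x[-1],np.array(cr(onz((x[0],r),c,12))),np.array(cr(onz((x[-1],r),c,12))))
for k in (220,240,260,300,320,345):
    y=np.where(m[:240,k])[0];print("col",k,y[-1],np.array(cr(onz((k,y[-1]),c,12))),np.array(cr(onz((k,y[-1]),c,22))))
E
python3 m2.py
```

```text
[-167.9   80.7]
[-163.   -89.5]
pad? [-166.    46.4]
pad? [-163.2  -55.2]
20 192 344 [ 2.3 86.3] [  1.5 -66.9]
60 196 347 [-34.1  85.4] [-35.  -72.2]
100 201 349 [-73.2  83.4] [-74.1 -76.8]
140 205 355 [-115.3   82.4] [-116.3  -86.3]
170 209 354 [-149.1   80.5] [-150.1  -87.5]
col 220 185 [-166.8   68.9] [-164.8   66.9]
col 240 186 [-168.2   45.4] [-166.1   44.1]
col 260 185 [-167.1   21.8] [-165.    21.2]
col 300 183 [-165.   -25.2] [-163.   -24.4]
col 320 182 [-163.9  -48.6] [-162.   -47.2]
col 345 179 [-160.6  -77.7] [-158.7  -75.4]
```

```bash
python3 -m inch '[[0.005,-0.001,0.115,-0.006,0.3],[0.005,-0.001,0.115,-0.006,0.3],[0.005,-0.001,0.115,-0.006,0.3],[0.005,-0.001,0.115,-0.006,0.3],[0.005,-0.001,0.115,-0.006,0.3]]'; python3 go.py -115 -1 85
```

```text
time: 4.45
tool_pos: [506.4, -142.2, 262.2]
tcp_rot: [-3.138, -0.001, 1.477]
contact_force: [-0.0, -0.0, 1.3]
grip_width: 27.6
finger_force: 0.0
now cradle [-172.2    2.2   84.2] rpy [-3.138e+00 -1.000e-03  1.477e+00] F [-0.  -0.   1.3] t 4.45 w 27.649004302964844
shift mm [57.2  3.2 -0.7] spin [-0.003 -0.001 -0.   ]
```

The board's edges show that the cradle is turned about 0.038 rad more than the fit, with the origin nearly unchanged. I'll update the frame and topple the cup along the true channel direction.

```bash
python3 - <<'E'
import numpy as np
th,tx,ty,z=np.load("cr.npy");c,s=np.cos(th),np.sin(th);x,y=-0.5,1.2
np.save("cr.npy",[th+.038,tx+c*x-s*y,ty+s*x+c*y,z])
E
python3 go.py -145 1 88; python3 go.py -95 1 88
```

```text
now cradle [-171.5    7.5   84.2] rpy [-3.138e+00 -1.000e-03  1.477e+00] F [-0.  -0.   1.3] t 4.45 w 27.649004302964844
shift mm [26.7  5.5 -3.8] spin [-0.003 -0.001 -0.038]
now cradle [-171.5    7.5   84.2] rpy [-3.138e+00 -1.000e-03  1.477e+00] F [-0.  -0.   1.3] t 4.45 w 27.649004302964844
shift mm [76.7  3.6 -3.7] spin [-0.003 -0.001 -0.038]
```

```bash
python3 -m inch '[[0.03,0.0055,-0.004,-0.038,0.3],[0.03,0.0055,-0.004,-0.038,0.3],[0.038,0.005,-0.004,-0.038,0.3],[0.045,0.005,-0.004,-0.038,0.3],[0.052,0.0045,-0.004,-0.038,0.3],[0.058,0.004,-0.004,-0.038,0.3],[0.064,0.004,-0.004,-0.038,0.3]]'; python3 go.py; python3 - <<'E'
from h import *
c=capture("scene");im=c["color"][160:280,210:370,::-1]
cv2.imwrite("pics/d.png",cv2.resize(im,None,fx=3,fy=3,interpolation=cv2.INTER_CUBIC))
E
```

```text
time: 5.03
tool_pos: [516.4, -78.4, 267.2]
tcp_rot: [3.141, 0.0, 1.515]
contact_force: [-0.7, -0.9, 0.1]
grip_width: 27.4
finger_force: 0.1
now cradle [-107.3    1.    89.2] rpy [3.141 0.    1.515] F [-0.7 -0.9  0.1] t 5.0333 w 27.429387683823965
```

View pics/d.png

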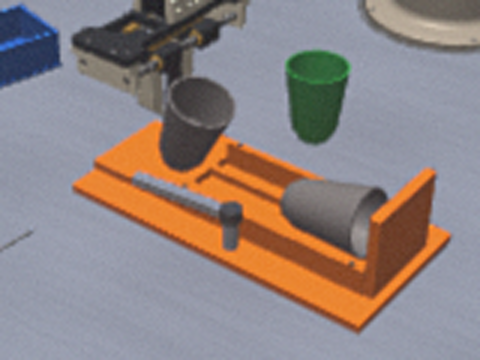

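The cup at (198,122) in the crop is leaning towards the channel as intended, so I'll keep pushing slowly.

```bash
python3 -m inch '[[0.004,0,0,0,0.3],[0.008,0,0,0,0.3],[0.012,0,0,0,0.3],[0.016,0,0,0,0.3],[0.02,0,0,0,0.3],[0.024,0,0,0,0.3],[0.024,0,0,0,0.3],[0.024,0,0,0,0.3]]'; python3 -m inch '[[0,0,0,0,0],[0,0,0,0,0],[0,0,0,0,0],[0,0,0,0,0]]'; python3 go.py; python3 - <<'E'
from h import *
c=capture("scene");im=c["color"][160:280,210:370,::-1]
cv2.imwrite("pics/e.png",cv2.resize(im,None,fx=3,fy=3,interpolation=cv2.INTER_CUBIC))
E
```

```text
time: 5.75
tool_pos: [517.8, -54.7, 266.9]
tcp_rot: [3.142, 0.0, 1.515]
contact_force: [1.0, 1.0, -0.4]
grip_width: 27.6
finger_force: 0.0
time: 6.08
tool_pos: [517.8, -55.1, 266.9]
tcp_rot: [-3.142, 0.0, 1.515]
contact_force: [0.0, -0.5, 0.2]
grip_width: 5.0
finger_force: 0.0
now cradle [-83.9   0.9  88.9] rpy [-3.142  0.     1.515] F [ 0.  -0.5  0.2] t 6.0833 w 4.977671056932975
```

View pics/e.png

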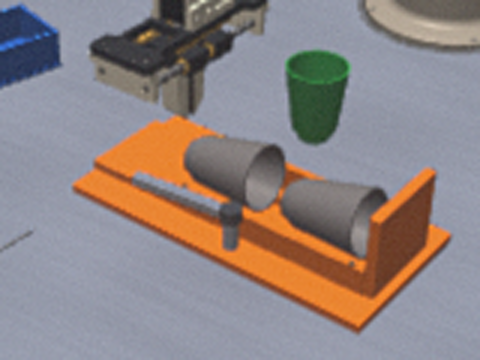

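The cup fell neatly onto the runners: its mouth is at (265,175) facing the lying cup's foot at (290,200), and its own foot is at (190,155). Next I go behind the foot.

```bash
python3 -m inch '[[-0.04,0.001,0,0,0],[-0.04,0.001,0,0,0],[-0.04,0.001,0.035,0,0],[-0.04,0.001,0.06,0,0],[-0.04,0.001,0.06,0,0],[-0.04,0.001,0.06,0,0]]'; python3 go.py; python3 - <<'E'
from h import *
np.set_printoptions(precision=1,suppress=True)
th,tx,ty,_=np.load("cr.npy");C,S=np.cos(th),np.sin(th)
c=capture("scene");d=capture("side")
for t,z in dict(standing_cup=42,standing_cup_mouth=54,lying_cup=42,lying_cup_mouth=54).items():
  for k in(c,d):
    for r in tip_of(k,t)[:3]:
        w=onz(r["centre"],k,z);q=w-[tx,ty,0];print(t,np.array(r["centre"]),round(r["conf"],2),"cradle",C*q[0]+S*q[1],-S*q[0]+C*q[1])
E
```

```text
time: 6.63
tool_pos: [516.3, -94.9, 206.2]
tcp_rot: [-3.139, -0.001, 1.514]
contact_force: [0.2, 0.0, 0.4]
grip_width: 0.2
finger_force: 0.0
now cradle [-123.8    0.2   28.2] rpy [-3.139e+00 -1.000e-03  1.514e+00] F [0.2 0.  0.4] t 6.6333 w 0.21496706339588365
standing_cup [276.9 210.9] 0.85 cradle -63.84658436670238 4.458632865857485
standing_cup [313.3 204.8] 0.74 cradle 5.3376402448344695 101.85192646416975
standing_cup [265.2 212.4] 0.21 cradle -87.02305678200769 -24.030584505693092
standing_cup [335.9 267.1] 0.89 cradle 6.341151291410858 187.15275327418078
standing_cup [299.4 224.8] 0.7 cradle -66.12609359992136 0.29914191142405056
standing_cup_mouth [297.9 215.3] 0.96 cradle 10.52986875102342 10.983913943210906
standing_cup_mouth [263.5 212.6] 0.64 cradle -79.12723578827924 -41.29258759301286
standing_cup_mouth [316.5 182.1] 0.59 cradle -54.14024069282156 208.86487045726867
standing_cup_mouth [335.7 236. ] 0.88 cradle -78.27848107646645 114.44070682101231
standing_cup_mouth [277.1 232.5] 0.61 cradle 13.856218663382228 -1.200986507635469
lying_cup [308.1 228.9] 0.76 cradle 63.89075392656343 -12.35312762306995
lying_cup [266.8 244.3] 0.56 cradle 56.491715433224066 6.01354915189758
lying_cup_mouth [332.4 234.7] 0.91 cradle 140.862563078438 -6.3096759326875995
lying_cup_mouth [237.6 250.3] 0.81 cradle 134.77351004083803 -12.015825841533497
```

```bash
python3 -m inch '[[0.02,0,0,0,0],[0.04,0,0,0,0],[0.048,0,0,0,0],[0.056,0,0,0,0],[0.064,0,0,0,0],[0.072,0,0,0,0],[0.08,0,0,0,0],[0.088,0,0,0,0]]'; python3 -m inch '[[0.008,0,0,0,0],[0.015,0,0,0,0],[0.022,0,0,0,0],[0.028,0,0,0,0],[0.034,0,0,0,0],[0.034,0,0,0,0]]'; python3 go.py;python3 - <<'E'
from h import *
a=capture("scene")["color"][160:280,210:370,::-1];b=capture("side")["color"][180:300,190:350,::-1]
cv2.imwrite("pics/f.png",cv2.resize(np.hstack([a,b]),None,fx=2.5,fy=2.5,interpolation=cv2.INTER_CUBIC))
E
```

```text
time: 7.8
tool_pos: [521.8, -6.9, 207.1]
tcp_rot: [3.141, 0.001, 1.515]
contact_force: [1.0, -3.8, 0.2]
grip_width: 0.9
finger_force: 1.5
time: 8.3
tool_pos: [523.3, 28.0, 206.8]
tcp_rot: [-3.141, -0.0, 1.515]
contact_force: [-0.2, 0.3, -0.1]
grip_width: 0.5
finger_force: 0.0
now cradle [-0.6  0.  28.8] rpy [-3.141 -0.     1.515] F [-0.2  0.3 -0.1] t 8.3 w 0.5426966691483894
```

View pics/f.png

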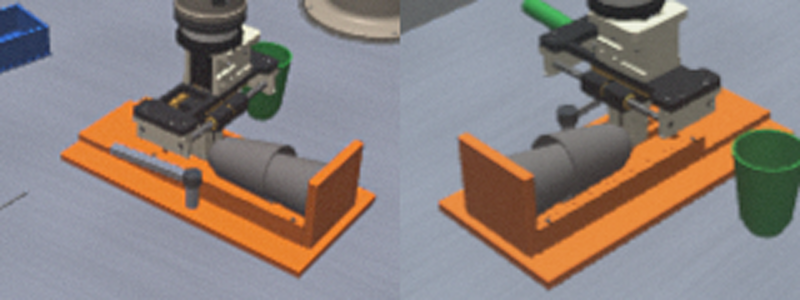

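The standing cup now overlaps the lying cup's foot, with its rim at about (285,165) on the left and (545,160) on the right. I'll continue home slowly, watching the force.

```bash
python3 -m inch '[[0.005,0,0,0,0],[0.01,0,0,0,0],[0.015,0,0,0,0],[0.018,0,0,0,0],[0.021,0,0,0,0],[0.021,0,0,0,0]]'; python3 go.py; python3 -m inch '[[0.0025,0,0,0,0],[0.005,0,0,0,0],[0.005,0,0,0,0]]'; python3 go.py
```

```text
time: 8.9
tool_pos: [524.5, 48.3, 206.8]
tcp_rot: [-3.141, -0.0, 1.515]
contact_force: [0.2, -2.0, 0.9]
grip_width: 0.4
finger_force: 0.9
now cradle [19.7 -0.  28.8] rpy [-3.141 -0.     1.515] F [ 0.2 -2.   0.9] t 8.9 w 0.37909364204799106
time: 9.15
tool_pos: [525.0, 51.9, 207.2]
tcp_rot: [3.141, 0.003, 1.516]
contact_force: [-1.1, -11.2, 2.8]
grip_width: 0.4
finger_force: 6.0
now cradle [23.3 -0.3 29.2] rpy [3.141e+00 3.000e-03 1.516e+00] F [ -1.1 -11.2   2.8] t 9.15 w 0.4341241632513335
```

```bash
python3 -m inch '[[0.002,0,0,0,0],[0.003,0,0,0,0],[0.003,0,0,0,0]]'; python3 go.py;python3 - <<'E'
from h import *
a=capture("scene")["color"][190:270,260:370,::-1];b=capture("side")["color"][200:280,200:310,::-1]
cv2.imwrite("pics/g.png",cv2.resize(np.hstack([a,b]),None,fx=3.6,fy=3.6,interpolation=cv2.INTER_CUBIC))
E
```

```text
time: 9.4
tool_pos: [525.5, 52.9, 207.7]
tcp_rot: [3.14, 0.006, 1.516]
contact_force: [-2.1, -24.9, 7.8]
grip_width: 0.3
finger_force: 12.5
now cradle [24.3 -0.7 29.7] rpy [3.14  0.006 1.516] F [ -2.1 -24.9   7.8] t 9.4 w 0.3212535093285199
```

View pics/g.png

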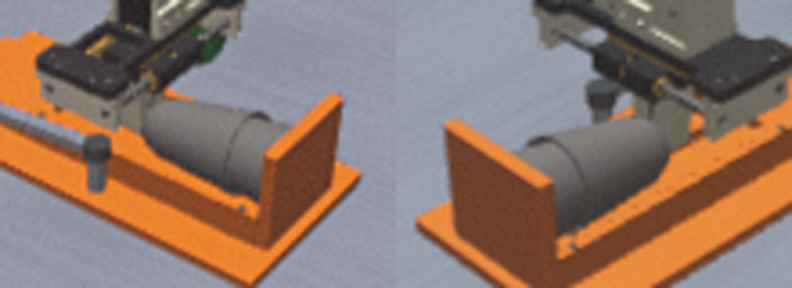

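```bash
python3 -m inch '[[0.002,0,0,0,0],[0.002,0,0,0,0]]'; python3 go.py; python3 -m inch '[[-0.02,0,0,0,0],[-0.06,0,0,0,0],[-0.06,0,-0.05,0,0],[-0.06,0,-0.09,0,0],[-0.06,0,-0.12,0,0],[-0.06,0,-0.15,0,0],[-0.06,0,-0.15,0,0],[-0.06,0,-0.15,0,0]]'; python3 go.py
cat > m3.py <<'E'
from h import *
np.set_printoptions(precision=1,suppress=True)
th,tx,ty,_=np.load("cr.npy");C,S=np.cos(th),np.sin(th)
cr=lambda p,k,z:np.array([[C,S],[-S,C]])@(onz(p,k,z)[:2]-[tx,ty])
ks=[capture(n) for n in("wrist","scene","side")]
for t,z in dict(standing_cup=42,standing_cup_mouth=50,lying_cup=45,lying_cup_mouth=54,stop_face=53,keeper_pivot=50,keeper_tip=50).items():
  for n,k in zip("wsd",ks):
    for r in tip_of(k,t)[:2]: print(t,n,np.array(r["centre"]),round(r["conf"],2),"cradle",cr(r["centre"],k,z))
cv2.imwrite("pics/h.png",ks[0]["color"][:,:,::-1])
E
python3 m3.py
```

```text
time: 9.67
tool_pos: [525.7, 53.6, 208.1]
tcp_rot: [3.14, 0.008, 1.516]
contact_force: [-1.8, -33.5, 12.3]
grip_width: 0.4
finger_force: 17.0
now cradle [25.1 -0.9 30.1] rpy [3.14  0.008 1.516] F [ -1.8 -33.5  12.3] t 9.6667 w 0.4035886659027934
time: 10.33
tool_pos: [521.9, -1.7, 358.4]
tcp_rot: [3.138, -0.0, 1.515]
contact_force: [-0.3, -0.1, -0.5]
grip_width: 0.7
finger_force: 0.0
now cradle [-30.3  -0.2 180.4] rpy [ 3.138 -0.     1.515] F [-0.3 -0.1 -0.5] t 10.3333 w 0.7019898055735181
standing_cup w [132.5 194.3] 0.88 cradle [-19.2 145.7]
standing_cup w [276.2 142.2] 0.7 cradle [32.4 -0.2]
standing_cup s [312.6 206.8] 0.77 cradle [ 9.9 91.1]
standing_cup s [302.  221.1] 0.69 cradle [27.9  8.2]
standing_cup d [269.8 239.4] 0.71 cradle [36.4 -4.7]
standing_cup d [336.2 271.4] 0.61 cradle [ 18.1 198. ]
standing_cup_mouth w [272.5  25.5] 0.91 cradle [129.    2.7]
standing_cup_mouth w [ 90.8 212.6] 0.76 cradle [-36.2 186.3]
standing_cup_mouth s [327.8 228.9] 0.76 cradle [113.9  13.3]
standing_cup_mouth s [317.9 181.1] 0.74 cradle [-57.7 223.3]
standing_cup_mouth d [248.2 248.6] 0.82 
[... 348 characters left out ...]

lying_cup_mouth d [231.1 253.8] 0.72 cradle [154.9 -11.9]
lying_cup_mouth d [134.9 296.2] 0.31 cradle [395.  -36.4]
stop_face s [341.  237.9] 0.7 cradle [166.4  -2.9]
stop_face d [226.5 257.3] 0.87 cradle [170.6  -9.7]
stop_face d [263.7 248.3] 0.39 cradle [83.8 25.3]
keeper_pivot w [349.3 150.9] 0.7 cradle [ 24.9 -69.6]
keeper_pivot s [289.1 232.1] 0.86 cradle [ 36.  -66.8]
keeper_pivot s [253.4 218.9] 0.53 cradle [-85.4 -80.5]
keeper_pivot d [257.  225.9] 0.68 cradle [ 25.  -66.1]
keeper_tip w [345.5 251.7] 0.73 cradle [-79.3 -73. ]
keeper_tip s [308.1 228.9] 0.58 cradle [ 69.6 -21.3]
keeper_tip s [254.5 220.9] 0.53 cradle [-76.3 -86.2]
keeper_tip d [281.8 206.3] 0.74 cradle [-92.4 -93.9]
```

View pics/h.png

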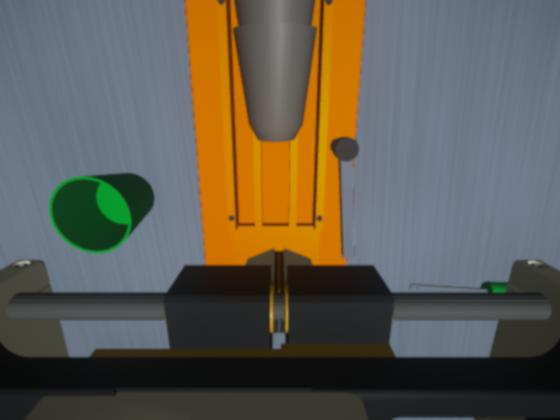

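The view from above shows the nested pair in the channel on the centre line, with the foot at (276,140). The keeper pivot is at (346,149) and its bar points back to (347,258). The numbers fit: standing origin about 10–12 mm past the pivot line, firm stop at 33 N. Next is the keeper, from outside.

```bash
python3 -m inch '[[-0.025,0.04,0,0,0],[-0.025,0.08,0,0,0],[-0.025,0.118,0,0,0],[-0.025,0.118,0.03,0,0],[-0.025,0.118,0.07,0,0],[-0.025,0.118,0.11,0,0],[-0.025,0.118,0.135,0,0],[-0.025,0.118,0.135,0,0]]'; python3 -m inch '[[0,0,0,0,0]]'; python3 go.py
```

```text
time: 12.2
tool_pos: [636.1, -33.3, 215.3]
tcp_rot: [-3.13, -0.001, 1.515]
contact_force: [-0.4, -0.1, -0.3]
grip_width: 0.8
finger_force: 0.0
time: 12.28
tool_pos: [638.1, -33.6, 221.0]
tcp_rot: [-3.139, -0.0, 1.515]
contact_force: [0.3, 0.9, 0.5]
grip_width: 0.1
finger_force: 0.0
now cradle [ -55.8 -118.    43. ] rpy [-3.139 -0.     1.515] F [0.3 0.9 0.5] t 12.2833 w 0.07962230145453517
```

```bash
python3 -m inch '[[-0.002,-0.03,-0.001,0,0],[-0.009,-0.056,-0.001,0,0],[-0.008,-0.075,-0.001,0,0],[-0.001,-0.0935,-0.001,0,0],[0.0095,-0.1105,-0.001,0,0],[0.0245,-0.125,-0.001,0,0],[0.0385,-0.132,-0.001,0,0],[0.0485,-0.137,-0.001,0,0]]'; python3 -m inch '[[0,0,0,0,0]]'; python3 go.py;python3 - <<'E'
from h import *
a=capture("scene")["color"][180:280,230:370,::-1];b=capture("side")["color"][190:290,190:330,::-1]
cv2.imwrite("pics/i.png",cv2.resize(np.hstack([a,b]),None,fx=2.8,fy=2.8,interpolation=cv2.INTER_CUBIC))
E
```

```text
time: 12.95
tool_pos: [504.6, 23.2, 226.0]
tcp_rot: [3.135, 0.0, 1.515]
contact_force: [1.3, 0.0, 0.2]
grip_width: 0.3
finger_force: 0.4
time: 13.03
tool_pos: [504.3, 23.9, 225.2]
tcp_rot: [3.138, -0.0, 1.517]
contact_force: [0.5, 0.2, -0.3]
grip_width: 0.6
finger_force: 0.0
now cradle [-5.8 18.8 47.2] rpy [ 3.138 -0.     1.517] F [ 0.5  0.2 -0.3] t 13.0333 w 0.5563944585116473
```

View pics/i.png

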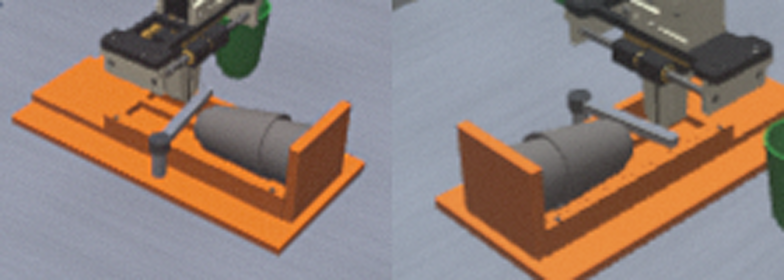

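The bar has swung nearly across, from its pivot at (160,145) to its tip at (210,95) in the left view, just behind the cup's foot. Now I press it slowly against its stop.

```bash
python3 -m inch '[[0.004,-0.002,0.001,0,0],[0.008,-0.004,0.001,0,0],[0.011,-0.004,0.001,0,0],[0.014,-0.004,0.001,0,0],[0.016,-0.004,0.001,0,0],[0.016,-0.004,0.001,0,0]]'; python3 go.py
```

```text
time: 13.63
tool_pos: [501.0, 38.8, 221.7]
tcp_rot: [-3.141, 0.0, 1.515]
contact_force: [-0.8, 0.5, -0.4]
grip_width: 0.2
finger_force: 0.0
now cradle [ 8.9 22.9 43.7] rpy [-3.141  0.     1.515] F [-0.8  0.5 -0.4] t 13.6333 w 0.20334803058607595
```

```bash
python3 -m inch '[[0.001,0,-0.002,0,0],[0.002,0,-0.002,0,0],[0.003,0,-0.002,0,0],[0.003,0,-0.002,0,0]]'; python3 go.py; python3 -m inch '[[0.001,0,0,0,0],[0.002,0,0,0,0],[0.002,0,0,0,0]]'; python3 go.py
```

```text
time: 13.97
tool_pos: [501.0, 40.0, 223.5]
tcp_rot: [-3.14, 0.004, 1.516]
contact_force: [-1.6, -14.0, -3.7]
grip_width: 0.5
finger_force: 6.9
now cradle [10.  23.  45.5] rpy [-3.14   0.004  1.516] F [ -1.6 -14.   -3.7] t 13.9667 w 0.5388354234813711
time: 14.22
tool_pos: [501.1, 40.7, 223.5]
tcp_rot: [-3.14, 0.006, 1.516]
contact_force: [-2.6, -23.6, -2.2]
grip_width: 0.3
finger_force: 11.4
now cradle [10.8 22.9 45.5] rpy [-3.14   0.006  1.516] F [ -2.6 -23.6  -2.2] t 14.2167 w 0.27588910358013424
```

The bar is hard against its stop where θ = 0 was predicted (x about 10). I back off and check.

```bash
python3 -m inch '[[-0.03,0,0,0,0],[-0.05,0,-0.03,0,0],[-0.05,0,-0.07,0,0],[-0.05,0,-0.11,0,0],[-0.05,0,-0.14,0,0],[-0.05,0,-0.14,0,0],[-0.05,0,-0.14,0,0]]'; python3 go.py; python3 m3.py | grep -E "^(standing_cup|lying_cup|keeper|stop)"
python3 - <<'E'
import cv2;im=cv2.imread("pics/h.png")
cv2.imwrite("pics/j.png",cv2.resize(im[0:260,180:400],None,fx=2.3,fy=2.3,interpolation=cv2.INTER_CUBIC))
E
```

```text
time: 14.8
tool_pos: [498.7, -6.3, 365.7]
tcp_rot: [3.137, 0.0, 1.515]
contact_force: [-0.4, -0.1, -0.3]
grip_width: 0.5
finger_force: 0.0
now cradle [-36.3  22.7 187.7] rpy [3.137 0.    1.515] F [-0.4 -0.1 -0.3] t 14.8 w 0.5100244404419947
standing_cup w [301.3 131.1] 0.85 cradle [36.4 -2.1]
standing_cup w [158.5 185.6] 0.58 cradle [-17.9 143.9]
standing_cup s [303.1 223.2] 0.89 cradle [36.5  1.6]
standing_cup s [312.1 205. ] 0.85 cradle [ 3.  98.6]
standing_cup d [334.8 270.1] 0.7 cradle [ 16.7 192.6]
standing_cup d [269.3 240.7] 0.56 cradle [41.3 -1.3]
standing_cup_mouth w [298.9  19.1] 0.7 cradle [129.6   2.7]
standing_cup_mouth w [121.1 206.7] 0.64 cradle [-38.2 181.5]
standing_cup_mouth s [317.5 179.6] 0.71 cradle [-64.5 231.1]
standing_cup_mouth s [328.9 230.7] 0.67 cradle [120.8   8. ]
standing_cup_mouth d [338.2 238. ] 0.65 cradle [-80.5 120.9]
standing_cup_mouth d [243.4 248.4] 0.57 cradle [116.3 -12.7]
lying_cup s [314.2 231.5] 0.71 cradle [ 86.7 -15.2]
lying_cup d [261.4 246.7] 0.79 cradle [75.8  7.5]
lying_cup_mouth s [339.1 239.6] 0.61 cradle [166.8 -13.7]
lying_cup_mouth s [315.5 231.3] 0.6 cradle [ 95.3 -22.3]
stop_face s [338.5 237.9] 0.56 cradle [161.   -7.1]
stop_face d [225.5 256. ] 0.95 cradle [169.1 -15.5]
keeper_pivot w [370.1 142.3] 0.74 cradle [ 26.2 -68.2]
keeper_pivot w [290.2 162.3] 0.24 cradle [7.  8.7]
keeper_pivot s [284.9 231.2] 0.62 cradle [ 24.1 -70.8]
keeper_pivot d [256.5 227.3] 0.79 cradle [ 30.5 -61.9]
keeper_tip w [255.1 140. ] 0.59 cradle [28.3 42.7]
keeper_tip s [306.4 214.7] 0.74 cradle [25.5 34. ]
keeper_tip d [282.5 243. ] 0.79 cradle [33.  38.1]
```

View pics/j.png

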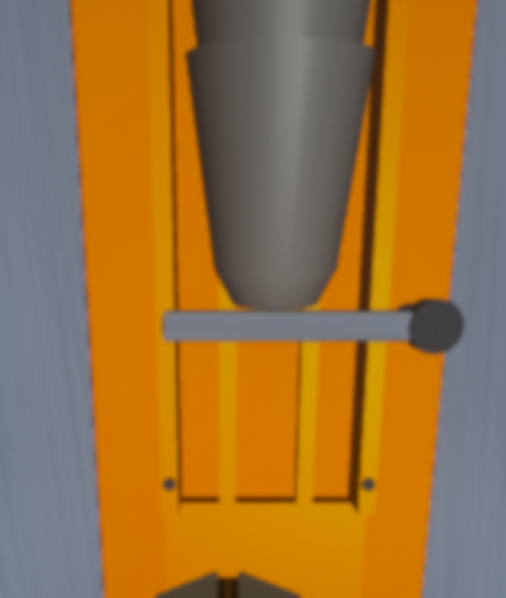

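The top view shows the bar straight across, from its pivot at (435,325) to its tip at (165,325), right behind the pair's foot at (278,305). The pair is on the centre line. Pivot and tip agree in x within about 2 mm, so the keeper angle is about 0, and the cup origins sit 36–45 mm apart by the networks, backed by the firm 33 N stop.

```bash
python3 -c "
from plant import *
print(close_job())"
```

```text
the job is handed in; nothing more can be done
None
```

I handed the job in with the two cups nested in the cradle, pushed home to a firm stop (about 33 N), and the keeper bar straight across behind them. Nothing else on the bench was touched on purpose; the hand-in gave no verdict.

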